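# Park a rolling pin on a sloping drainer behind chocks

### The job

The rolling pin is to dry on the sloping wooden drainer board without rolling off. First clear the board: drop every squeezed citrus half into the grey caddy and stand the spice jar upright in the middle of the cork coaster. Then put one red chock on each of the board's two black rubber pads, lying lengthwise across the slope, and only after that lay the rolling pin squarely across the middle of the board, just uphill of the chocks, so that they hold it still when you let go; leave everything else where it is.

Things in the scene. Friction and masses are not known exactly. Their poses are not given: they have to be found in the camera images.
- drainer: Fixed wooden drainer board, 210 mm (its x) by 260 mm (its y), 12 mm thick, lying on the glass range top. Its top slopes 0.09 rad: low edge at -x (towards the robot), high edge at +x. Origin on the range top (z = 0) under the board's middle; its z axis is vertical. Height of the top surface over the range top: 22 mm at the middle, rising 9 mm for every 100 mm along +x.
- board_mid (a point): Middle of the drainer's top surface; axes as the drainer's (z vertical). Overhead, beyond world x = 0.58 m, a microwave hangs 0.51 m over the range top: keep the wrist low or on this side of it.
- pad_left (a point): Centre of the black rubber pad at the drainer's +y side, on the top surface, 30 mm downhill (-x) and 50 mm to +y of the board's middle. The pad is 56 mm (x) by 66 mm (y), flush with the wood. Axes as the drainer's (z vertical).
- pad_right (a point): Centre of the other, equal rubber pad, 30 mm downhill and 50 mm to -y of the board's middle. Axes as the drainer's.
- caddy: Fixed grey open scrap caddy, 150 x 150 mm and 90 mm high, walls and floor 5 mm, on a 3 mm mat. Origin at the middle of its underside, z up. It holds all the citrus halves, piled.
- coaster: Fixed round cork coaster, 96 mm across, 8 mm high, on the same mat as the caddy, about 130 mm nearer to the robot than the caddy's middle. Origin at the middle of its underside.
- spice_jar: Glass spice jar with a green lid, 46 mm across, 106 mm tall, about 0.1 to 0.2 kg, standing on the drainer at the start. Origin at the middle of its underside, z up its axis.
- rolling_pin: Small wooden rolling pin. The roller is a cylinder 44 mm across and 160 mm long; a 23 mm thick handle at each end makes it 234 mm long in all. Origin at its middle, on the axis; x runs along its length, y and z turn with it as it rolls. About 0.2 to 0.4 kg. It lies loose on a flat mat at the start and rolls when touched; on the drainer it rolls downhill unless chocked. Resting against the chocks, its axis is 36 mm uphill of theirs.
- chock0: Red silicone chock: a roof-shaped bar 50 mm long (along its x), 46 mm wide at the base (its y) and 14 mm at the ridge, 30 mm high; the ends are upright flat faces, the two sides slope. Origin at the middle of its underside, z up. 0.13 kg. On the same mat as the rolling pin at the start.
- chock1: The other chock, just like chock0.
- citrus0: Squeezed lemon half (yellow), rigid, lying cut side down on the drainer at the start: 54 mm across with upright sides up to 17 mm, then a dome with a nub, 38 mm high in all. Origin at the middle of the cut face. 50 g. May be absent.
- citrus1: Squeezed lime half (green), rigid, lying cut side down on the drainer at the start: 54 mm across with upright sides up to 17 mm, then a dome with a nub, 38 mm high in all. Origin at the middle of the cut face. 50 g. May be absent.
- citrus2: Squeezed orange half (orange), rigid, lying cut side down on the drainer at the start: 54 mm across with upright sides up to 17 mm, then a dome with a nub, 38 mm high in all. Origin at the middle of the cut face. 50 g. May be absent.
- citrus3: Squeezed lemon half (yellow), rigid, lying cut side down on the drainer at the start: 54 mm across with upright sides up to 17 mm, then a dome with a nub, 38 mm high in all. Origin at the middle of the cut face. 50 g. May be absent.
- mug: Mug on the far part of the range top; leave it alone.
- timer: White kitchen timer on the far part of the range top; leave it alone.
- salt: Salt grinder on the far part of the range top; leave it alone.

How it is judged:
On the way, in this order (a step that is already met when the one before it is completed fails the run):
1. the citrus halves are in the caddy and the jar stands on the coaster, before either chock is in place (x of citrus0 in the frame of caddy between -0.07 and 0.07 m and y of citrus0 in the frame of caddy between -0.07 and 0.07 m and z of citrus0 in the frame of caddy between -0.005 and 0.085 m and x of citrus1 in the frame of caddy between -0.07 and 0.07 m and y of citrus1 in the frame of caddy between -0.07 and 0.07 m and z of citrus1 in the frame of caddy between -0.005 and 0.085 m and x of citrus2 in the frame of caddy between -0.07 and 0.07 m and y of citrus2 in the frame of caddy between -0.07 and 0.07 m and z of citrus2 in the frame of caddy between -0.005 and 0.085 m and x of citrus3 in the frame of caddy between -0.07 and 0.07 m and y of citrus3 in the frame of caddy between -0.07 and 0.07 m and z of citrus3 in the frame of caddy between -0.005 and 0.085 m and horizontal distance between spice_jar and coaster below 0.027 m and angle between spice_jar's own z axis and vertical below 0.1 rad and z of spice_jar in the frame of coaster between 0.005 and 0.016 m), for 0.2 s.
2. one chock lies on each pad, let go, while the pin still touches neither the board nor the chocks ((((x of chock0 in the frame of pad_left between -0.02 and 0.02 m and y of chock0 in the frame of pad_left between -0.02 and 0.02 m and z of chock0 in the frame of pad_left between -0.006 and 0.01 m) and (x of chock1 in the frame of pad_right between -0.02 and 0.02 m and y of chock1 in the frame of pad_right between -0.02 and 0.02 m and z of chock1 in the frame of pad_right between -0.006 and 0.01 m)) or ((x of chock1 in the frame of pad_left between -0.02 and 0.02 m and y of chock1 in the frame of pad_left between -0.02 and 0.02 m and z of chock1 in the frame of pad_left between -0.006 and 0.01 m) and (x of chock0 in the frame of pad_right between -0.02 and 0.02 m and y of chock0 in the frame of pad_right between -0.02 and 0.02 m and z of chock0 in the frame of pad_right between -0.006 and 0.01 m))) and angle between each of chock0, chock1's own z axis and vertical below 0.2 rad and angle between the x axis of each of chock0, chock1 and the y axis of drainer, either way round below 0.25 rad and contact force between the fingers and chock0 below 0.02 N and contact force between the fingers and chock1 below 0.02 N and contact force between rolling_pin and drainer below 0.01 N and contact force between rolling_pin and chock0 below 0.01 N and contact force between rolling_pin and chock1 below 0.01 N), for 0.2 s.
3. the pin lies square across the board, held back by the chocks, and is let go ((((x of chock0 in the frame of pad_left between -0.02 and 0.02 m and y of chock0 in the frame of pad_left between -0.02 and 0.02 m and z of chock0 in the frame of pad_left between -0.006 and 0.01 m) and (x of chock1 in the frame of pad_right between -0.02 and 0.02 m and y of chock1 in the frame of pad_right between -0.02 and 0.02 m and z of chock1 in the frame of pad_right between -0.006 and 0.01 m)) or ((x of chock1 in the frame of pad_left between -0.02 and 0.02 m and y of chock1 in the frame of pad_left between -0.02 and 0.02 m and z of chock1 in the frame of pad_left between -0.006 and 0.01 m) and (x of chock0 in the frame of pad_right between -0.02 and 0.02 m and y of chock0 in the frame of pad_right between -0.02 and 0.02 m and z of chock0 in the frame of pad_right between -0.006 and 0.01 m))) and angle between each of chock0, chock1's own z axis and vertical below 0.2 rad and angle between the x axis of each of chock0, chock1 and the y axis of drainer, either way round below 0.25 rad and x of rolling_pin in the frame of board_mid between -0.018 and 0.038 m and y of rolling_pin in the frame of board_mid between -0.035 and 0.035 m and z of rolling_pin in the frame of board_mid between 0.014 and 0.032 m and angle between the x axis of rolling_pin and the y axis of drainer, either way round below 0.15 rad and (contact force between rolling_pin and chock0 above 0.01 N or contact force between rolling_pin and chock1 above 0.01 N) and contact force between rolling_pin and the fingers below 0.01 N and linear speed of rolling_pin below 0.02 m/s and angular speed of rolling_pin below 0.5 rad/s), for 0.5 s.
At the end, for the whole second after the job is handed in: Citrus halves inside the caddy; jar upright within 27 mm of the coaster's middle; one chock per pad, within 20 mm and 0.25 rad of lengthwise across; pin at rest, not held, touching a chock from uphill, its middle within 35 mm of the board's mid line, square within 0.15 rad (all of step 1 and all of step 3).
It fails at once if the mug, timer or salt grinder is pushed more than 30 mm (distance of any of mug, timer, salt from where it was at the start of the episode above 0.03 m).
It fails at once if the rolling pin falls off the range (height (world z) of rolling_pin below -0.06 m).
Of citrus0, citrus1, citrus2, citrus3 only 2 to 4 are there at a start; the rules pass over those that are not, and their reading is None.
At some moment in a run one of citrus0, citrus1, citrus2, citrus3 may be knocked a few centimetres aside while the robot is not near it.
It also fails if it takes over 208 s, if anything falls off the work surface, if the arm or the gripper's body presses on something with over 40 N, if the wrist force passes 120 N, or if a joint passes its speed limit or range.

### The arm

A 6-joint arm with a two-finger parallel gripper is mounted at the origin on a cart in front of the work surface, level with it; the furniture and walls round the work are solid. World frame = base frame: x ahead of the robot, y to its left, z up, the work surface at z = 0. Lengths are in m, angles in rad, forces in N, time in s.
With the tool pointing down it reaches from about 0.375 to 0.975 m from the base axis. Payload 3.8 kg.
Tool frame: the origin (TCP) lies midway between the tips of the shut fingers; the grasp point (between the pads) lies 19 mm behind it; z points along the fingers, y is the line along which they close (so a half turn about z gives the same grasp; the last joint's range is limited). The gripper opens to 88 mm and grips with 3 to 60 N. Pads are 18 mm wide; open, the fingers measure 123 mm over their backs; the gripper's body (75 mm by 187 mm) begins 45 mm behind the grasp point.
Start: joints at [-1.366, 0.264, 1.604, -0, 1.274, -0.037], TCP at [0.162, -0.655, 0.239] pointing down, gripper open.
Joint ranges: [-2.63, 2.63], [-0.94, 2.18], [0.31, 2.57], [-1.31, 4.45], [0, 2.66], [-2.55, 2.55]. Speed limits (rad/s): [2.57, 2.57, 3.14, 3.14, 3.14, 3.14].

### API

Orientations are given as a unit quaternion [w, x, y, z].
In Python, from workcell import arm gives the robot as it stands.
- The arm moves only by the tool carry_out, never from a script. Its argument "commands" is a list of rows, each an object with "slide": the shift along the tool's x, y, z in cm, a list of three; "twist": the turn about the tool's z in degrees; "gripper": the finger opening in cm, from 0 to 8.81. A call has 1 to 12 rows; each row is the pose to reach, as a shift and turn from the pose commanded when the call began, along the tool's axes at that moment; what a row does not reach only later rows make up. A row lasts 1/10 s, in which the tool goes at most 50 mm and 8.59 degrees, less where a joint would pass 70% of its speed; a pose out of reach is approached as far as the arm can. A call with a gripper value outside its range is refused whole. The fingers move at their own pace and stop on an object; "force" is the grip in N (left out, the last holds). Time passes only in rows, so rows that repeat a pose let the fingers close. It gives the time, the measured TCP pose, the force, the opening and the grip force at its end, in the units of the state.
- arm.get_obs(): the state, without advancing time (a new reading comes with each control period).
- arm.capture(name): name is "side" or "top"; returns the picture (384x512x3 uint8, blue, green, red); there is no depth.
- arm.camera_info(name): a dict with "fx", "fy", "cx", "cy" (pixels), "pose" (4x4, takes a point from camera to world coordinates). Camera axes: x right, y up, looking along -z (the intrinsics and any distortion apply to the point x, -y, -z); pixel columns grow to the right and rows downward; lengths in m; the calibration is good to about 2 mm. A picture is of the moment at which its call begins. camera_info takes no time and is no camera call.
- arm.close_job(): hands the job in; it is judged then, once.
The state is a dict: "time": time; "joint_positions": joint angles; "qvel": joint speeds; "tau": joint torques, N m; "ee_pos": TCP position; "ee_rot": TCP orientation; "contact_force": force on the tool from outside, world axes, zero at the start; "moment": the same for the moment, N m; "finger_gap": finger opening in m; "finger_force": force on a finger pad.
Only numpy, scipy, OpenCV 4.12 (cv2) and the standard library are available. Lean on these libraries where they do the work, as an engineer would, in place of code of your own. Each camera call takes 0.05 s, during which the arm holds its last target. There are 200 camera calls.

## Working session

There is one attempt and no reset: what is moved stays moved. The work goes in short steps, Python scripts to look and compute and a tool call to move; the robot and the scene stay as the last step left them, time stands still between calls to the robot, and variables do not carry over. Pictures are saved under pics/ and viewed, at most 14 in all, crops included, and the job is handed in when it is done.

Besides the shell and the picture viewer there is one more tool, called as name(argument=value, ...), one argument or row to a line, values as JSON. carry_out: Moves the arm, as the interface text tells. Its arguments: {"type":"object","properties":{"commands":{"type":"array","items":{"type":"object","properties":{"slide":{"type":"array","items":{"type":"number"}},"twist":{"type":"number"},"gripper":{"type":"number"}}}},"force":{"type":"number"}},"required":["commands"]}

```bash
mkdir -p pics; ls
cat > h.py <<'E'
import numpy as np, cv2
from workcell import arm
def snap(cam,name):
    im=np.array(arm.capture(cam)); cv2.imwrite(f'pics/{name}.png',im); return im
def P(cam,u,v,z):
    c=arm.camera_info(cam); M=np.array(c['pose'])
    d=M[:3,:3]@np.array([(u-c['cx'])/c['fx'],-(v-c['cy'])/c['fy'],-1]); o=M[:3,3]
    return o+d*(z-o[2])/d[2]
def proj(cam,p):
    c=arm.camera_info(cam); M=np.array(c['pose'])
    q=M[:3,:3].T@(np.array(p)-M[:3,3]); return c['cx']+c['fx']*q[0]/-q[2], c['cy']+c['fy']*q[1]/q[2]
E
python3 - <<'E'
from h import *
for c in('top','side'):
    snap(c,c+'0'); i=arm.camera_info(c); print({k:(np.round(v,3).tolist()) for k,v in i.items() if k!='name'})
o=arm.get_obs(); print(o['time'],o['ee_pos'],o['ee_rot'],o['contact_force'])
E
```

```text
pics
{'fx': 390.299, 'fy': 390.299, 'cx': 259.222, 'cy': 190.659, 'pose': [[-0.001, 0.993, -0.115, 0.422], [-1.0, 0.0, 0.006, -0.001], [0.006, 0.115, 0.993, 1.214], [0.0, 0.0, 0.0, 1.0]]}
{'fx': 405.53, 'fy': 405.53, 'cx': 254.481, 'cy': 186.629, 'pose': [[-0.879, 0.285, -0.382, 0.142], [-0.476, -0.506, 0.719, 0.79], [0.011, 0.814, 0.581, 0.69], [0.0, 0.0, 0.0, 1.0]]}
0.1 [ 0.16152904 -0.65473309  0.23748971] [-1.01488691e-03  9.92698983e-01  1.20613820e-01 -7.22260188e-05] [ 0.08325936 -0.18411845 -0.77491069]
```

View pics/top0.png

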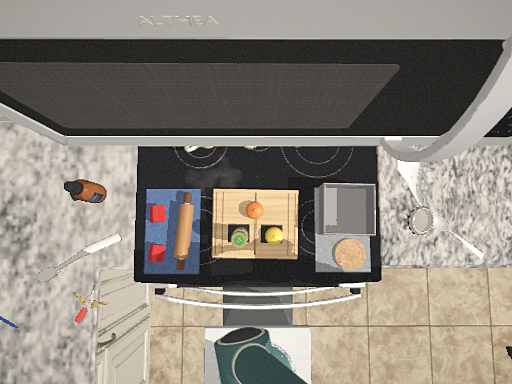

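View pics/side0.png

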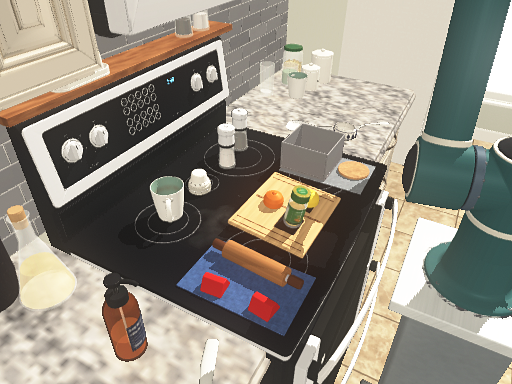

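Run:
```python
from h import *
im=cv2.imread('pics/top0.png')[140:285,132:332+52]
cv2.imwrite('pics/c1.png',cv2.resize(im,None,fx=3.17,fy=3.17,interpolation=cv2.INTER_CUBIC))
```

```text
(no output)
```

View pics/c1.png

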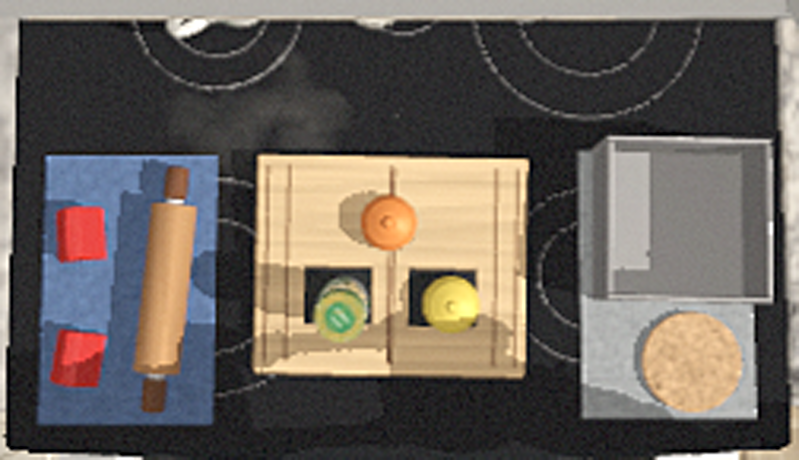

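```bash
cat >> h.py <<'E'
def C(u,v,z): return P('top',u/3.17+132,v/3.17+140,z).round(4)
E
python3 - <<'E'
from h import *
b=[C(258,154,.031),C(529,159,.031),C(525,377,.0125),C(252,374,.0125)];print('board',b,np.mean(b,0))
print('pads',C(339,296,.019),C(443,297,.019))
print('orange',C(388,222,.063),'lemon',C(451,306,.056),'jar',C(340,316,.126))
print('caddy',C(606,136,.093),C(773,139,.093),C(772,300,.093),C(608,298,.093)); print('coaster',C(692,361,.011))
print('pin',C(177,167,.025),C(153,411,.025),C(174,203,.03),C(157,374,.03))
for n,q in dict(a=[(59,209),(101,206),(104,256),(62,262)],b=[(64,331),(106,332),(94,385),(51,381)]).items(): print(n,[C(*p,.01)[:2] for p in q])
E
```

```text
board [array([0.565 , 0.1314, 0.031 ]), array([ 0.5602, -0.1297,  0.031 ]), array([ 0.3518, -0.1252,  0.0125]), array([0.3549, 0.1365, 0.0125])] [0.457975 0.00325  0.02175 ]
pads [0.4291 0.0532 0.019 ] [ 0.4281 -0.0467  0.019 ]
orange [0.4973 0.0059 0.063 ] lemon [ 0.4196 -0.0527  0.056 ] jar [0.4111 0.0474 0.126 ]
caddy [ 0.5741 -0.1938  0.093 ] [ 0.5714 -0.3468  0.093 ] [ 0.4248 -0.3408  0.093 ] [ 0.4267 -0.1927  0.093 ]
coaster [ 0.3668 -0.2864  0.011 ]
pin [0.5531 0.2101 0.025 ] [0.3212 0.228  0.025 ] [0.5178 0.2114 0.03  ] [0.356 0.224 0.03 ]
a [array([0.5136, 0.3267]), array([0.5165, 0.286 ]), array([0.4679, 0.2817]), array([0.4621, 0.3222])]
b [array([0.3958, 0.3182]), array([0.3949, 0.2778]), array([0.3445, 0.2879]), array([0.3484, 0.3292])]
```

carry_out(
  commands=[
    {"slide": [33.6,-28.25,0],"twist": 13.87,"gripper": 8.8},
    {"slide": [33.6,-28.25,0],"twist": 13.87,"gripper": 8.8},
    {"slide": [33.6,-28.25,0],"twist": 13.87,"gripper": 8.8},
    {"slide": [33.6,-28.25,0],"twist": 13.87,"gripper": 8.8},
    {"slide": [33.6,-28.25,0],"twist": 13.87,"gripper": 8.8},
    {"slide": [33.6,-28.25,0],"twist": 13.87,"gripper": 8.8},
    {"slide": [33.6,-28.25,0],"twist": 13.87,"gripper": 8.8},
    {"slide": [33.6,-28.25,0],"twist": 13.87,"gripper": 8.8},
    {"slide": [33.6,-28.25,0],"twist": 13.87,"gripper": 8.8},
    {"slide": [33.6,-28.25,0],"twist": 13.87,"gripper": 8.8},
    {"slide": [33.6,-28.25,0],"twist": 13.87,"gripper": 8.8},
  ],
)

```text
time: 1.2
ee_pos: [0.4204, -0.2999, 0.2384]
ee_rot: [0.0, 1.0, 0.001, -0.0]
contact_force: [0.8, 0.2, 0.0]
finger_gap: 0.0882
finger_force: 0.0
```

carry_out(
  commands=[
    {"slide": [-0.5,-34.7,3]},
    {"slide": [-0.5,-34.7,3]},
    {"slide": [-0.5,-34.7,3]},
    {"slide": [-0.5,-34.7,3]},
    {"slide": [-0.5,-34.7,3]},
    {"slide": [-0.5,-34.7,3]},
    {"slide": [-0.5,-34.7,3]},
    {"slide": [-0.5,-34.7,3]},
    {"slide": [-0.5,-34.7,3]},
  ],
)

```text
schema error: expected keys slide, twist, gripper
```

Run:
```python
from h import *
im=snap('side','side1')[120:280,180:380]
cv2.imwrite('pics/c2.png',cv2.resize(im,None,fx=3.5,fy=3.5,interpolation=cv2.INTER_CUBIC))
print(arm.get_obs()['ee_pos'])
for p in [(.415,.0474,.0955),(.4111,.0474,.126),(.4206,.0474,.018)]: u,v=proj('side',p); print((u-180)*3.5,(v-120)*3.5)
```

```text
[ 0.41993303 -0.30065875  0.23842073]
414.82943016216797 276.79852784842484
423.4500880533882 242.76786258766793
399.7975501797423 359.4635190369981
```

View pics/c2.png

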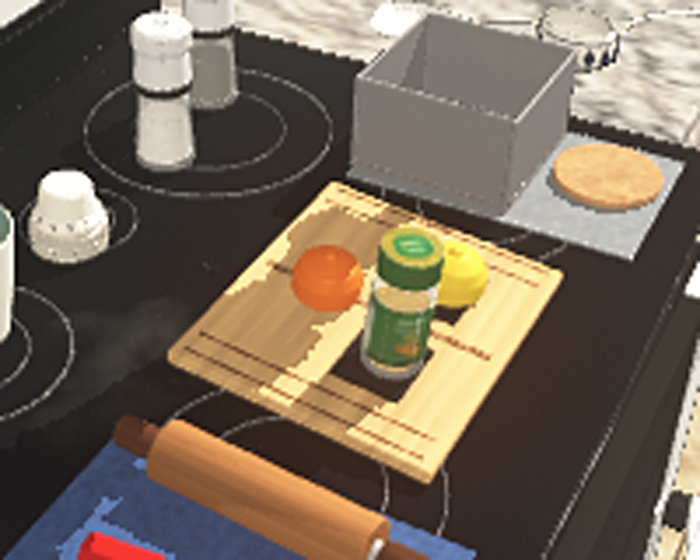

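carry_out(
  commands=[
    {"slide": [-0.2,-35,3],"twist": 0,"gripper": 8.8},
    {"slide": [-0.2,-35,3],"twist": 0,"gripper": 8.8},
    {"slide": [-0.2,-35,3],"twist": 0,"gripper": 8.8},
    {"slide": [-0.2,-35,3],"twist": 0,"gripper": 8.8},
    {"slide": [-0.2,-35,3],"twist": 0,"gripper": 8.8},
    {"slide": [-0.2,-35,3],"twist": 0,"gripper": 8.8},
    {"slide": [-0.2,-35,3],"twist": 0,"gripper": 8.8},
    {"slide": [-0.2,-35,3],"twist": 0,"gripper": 8.8},
    {"slide": [-0.2,-35,3],"twist": 0,"gripper": 8.8},
  ],
)

```text
time: 2.15
ee_pos: [0.4182, 0.0492, 0.2085]
ee_rot: [0.0, 1.0, 0.001, -0.0]
contact_force: [0.1, -0.1, 0.4]
finger_gap: 0.088
finger_force: 0.0
```

Run:
```python
from h import *
im=snap('side','side2')[80:280,180:380]
cv2.imwrite('pics/c3.png',cv2.resize(im,None,fx=3,fy=3,interpolation=cv2.INTER_CUBIC))
p=arm.get_obs()['ee_pos'];print(p)
u,v=proj('side',p); print((u-180)*3,(v-80)*3)
```

```text
[0.41844288 0.04820064 0.2086689 ]
362.09030790768384 237.15673530342167
```

View pics/c3.png

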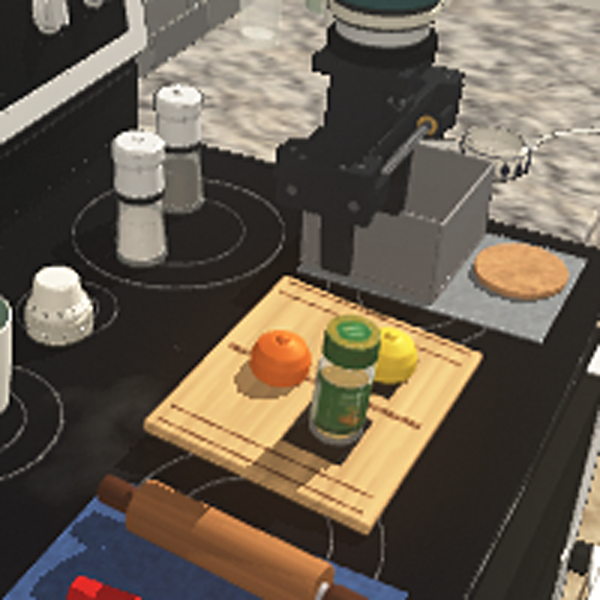

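carry_out(
  commands=[
    {"slide": [0,0,5],"twist": 0,"gripper": 8.8},
    {"slide": [0,0,9],"twist": 0,"gripper": 8.8},
    {"slide": [0,0,12],"twist": 0,"gripper": 8.8},
    {"slide": [0,0,13.3],"twist": 0,"gripper": 8.8},
    {"slide": [0,0,13.3],"twist": 0,"gripper": 4},
    {"slide": [0,0,13.3],"twist": 0,"gripper": 4},
    {"slide": [0,0,13.3],"twist": 0,"gripper": 4},
    {"slide": [0,0,13.3],"twist": 0,"gripper": 4},
    {"slide": [0,0,13.3],"twist": 0,"gripper": 4},
    {"slide": [0,0,13.3],"twist": 0,"gripper": 4},
    {"slide": [0,0,13.3],"twist": 0,"gripper": 4},
  ],
  force=15,
)

```text
time: 3.3
ee_pos: [0.419, 0.0495, 0.0765]
ee_rot: [0.0, 1.0, 0.0, 0.001]
contact_force: [-0.7, 0.2, 3.0]
finger_gap: 0.0456
finger_force: 14.9
```

carry_out(
  commands=[
    {"slide": [0,0,-5],"twist": 0,"gripper": 4},
    {"slide": [0,0,-9],"twist": 0,"gripper": 4},
    {"slide": [-1,4,-12],"twist": 0,"gripper": 4},
    {"slide": [-2,8,-12],"twist": 0,"gripper": 4},
    {"slide": [-3,12,-12],"twist": 0,"gripper": 4},
    {"slide": [-4,16,-12],"twist": 0,"gripper": 4},
    {"slide": [-4.5,20,-12],"twist": 0,"gripper": 4},
    {"slide": [-5,24,-12],"twist": 0,"gripper": 4},
    {"slide": [-5.1,28,-12],"twist": 0,"gripper": 4},
    {"slide": [-5.1,31,-12],"twist": 0,"gripper": 4},
    {"slide": [-5.1,33.5,-12],"twist": 0,"gripper": 4},
    {"slide": [-5.1,33.5,-12],"twist": 0,"gripper": 4},
  ],
)

```text
time: 4.5
ee_pos: [0.367, -0.2879, 0.1955]
ee_rot: [0.0, 1.0, -0.001, -0.0]
contact_force: [0.4, -0.3, -1.9]
finger_gap: 0.0458
finger_force: 14.9
```

Run:
```python
from h import *
a=snap('side','side3')[60:220,300:460]; b=snap('top','top3')[190:350,250:410]
cv2.imwrite('pics/c4.png',cv2.resize(np.hstack([a,b]),None,fx=2.5,fy=2.5,interpolation=cv2.INTER_CUBIC))
o=arm.get_obs();print(o['ee_pos'],o['finger_gap'])
```

```text
[ 0.36673683 -0.2851764   0.19506843] 0.04566515152019829
```

View pics/c4.png

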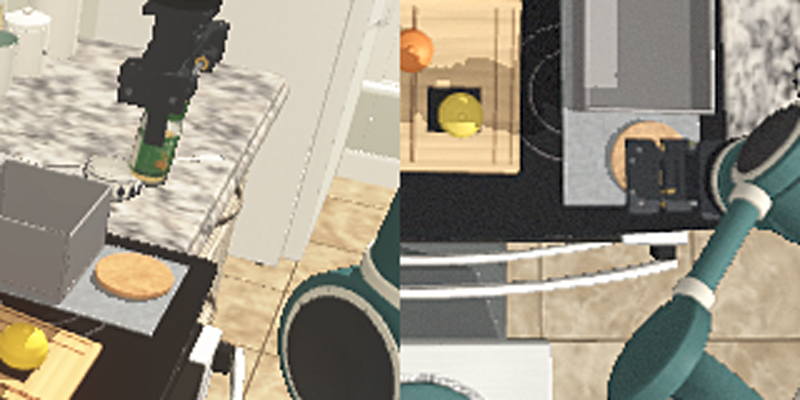

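carry_out(
  commands=[
    {"slide": [0,0,4],"twist": 0,"gripper": 4},
    {"slide": [0,0,8],"twist": 0,"gripper": 4},
    {"slide": [0,0,11],"twist": 0,"gripper": 4},
    {"slide": [0,0,12],"twist": 0,"gripper": 4},
    {"slide": [0,0,12.2],"twist": 0,"gripper": 4},
    {"slide": [0,0,12.2],"twist": 0,"gripper": 4},
    {"slide": [0,0,12.2],"twist": 0,"gripper": 4},
  ],
)

```text
time: 5.3
ee_pos: [0.3686, -0.2864, 0.0756]
ee_rot: [0.001, 1.0, 0.0, 0.001]
contact_force: [0.7, 0.4, -0.3]
finger_gap: 0.0461
finger_force: 14.9
```

carry_out(
  commands=[
    {"slide": [0,0,0.2],"twist": 0,"gripper": 4},
    {"slide": [0,0,0.2],"twist": 0,"gripper": 4},
  ],
)

```text
time: 5.5
ee_pos: [0.3678, -0.2861, 0.0726]
ee_rot: [0.001, 1.0, -0.0, 0.001]
contact_force: [-0.1, 0.2, -1.3]
finger_gap: 0.0457
finger_force: 14.9
```

carry_out(
  commands=[
    {"slide": [0,0,0.2],"twist": 0,"gripper": 4},
    {"slide": [0,0,0.2],"twist": 0,"gripper": 4},
  ],
)

```text
time: 5.7
ee_pos: [0.3676, -0.286, 0.0701]
ee_rot: [0.0, 1.0, -0.0, 0.0]
contact_force: [-0.4, -0.3, 0.5]
finger_gap: 0.0458
finger_force: 14.9
```

Run:
```python
from h import *
for i in range(3):
    arm.capture('side');o=arm.get_obs();print(o['ee_pos'],o['contact_force'])
```

```text
[ 0.36757747 -0.28600289  0.07006729] [ 0.22587569 -0.03653892 -0.29400637]
[ 0.36756737 -0.2860116   0.07006062] [ 1.12110472 -0.71016292  0.67453778]
[ 0.36756949 -0.28599984  0.07005853] [ 0.27510863 -0.17906249  0.5936514 ]
```

carry_out(
  commands=[
    {"slide": [0,0,0],"twist": 0,"gripper": 5.2},
    {"slide": [0,0,0],"twist": 0,"gripper": 5.8},
    {"slide": [0,0,0],"twist": 0,"gripper": 8.8},
    {"slide": [0,0,0],"twist": 0,"gripper": 8.8},
    {"slide": [0,0,0],"twist": 0,"gripper": 8.8},
    {"slide": [0,0,0],"twist": 0,"gripper": 8.8},
    {"slide": [0,0,-4],"twist": 0,"gripper": 8.8},
    {"slide": [0,0,-9],"twist": 0,"gripper": 8.8},
    {"slide": [0,0,-13],"twist": 0,"gripper": 8.8},
    {"slide": [0,0,-13],"twist": 0,"gripper": 8.8},
  ],
)

```text
time: 6.85
ee_pos: [0.3707, -0.2886, 0.2067]
ee_rot: [0.004, 1.0, -0.0, 0.005]
contact_force: [0.7, -1.1, 0.0]
finger_gap: 0.0881
finger_force: 0.0
```

Run:
```python
from h import *
a=snap('side','side5')[100:260,220:420]; b=snap('top','top5')[150:310,200:400]
cv2.imwrite('pics/c5.png',cv2.resize(np.hstack([a,b]),None,fx=2,fy=2,interpolation=cv2.INTER_CUBIC))
o=arm.get_obs();print(o['ee_pos'],o['finger_gap'])
```

```text
[ 0.36785767 -0.28616886  0.20096345] 0.08823444622932307
```

View pics/c5.png

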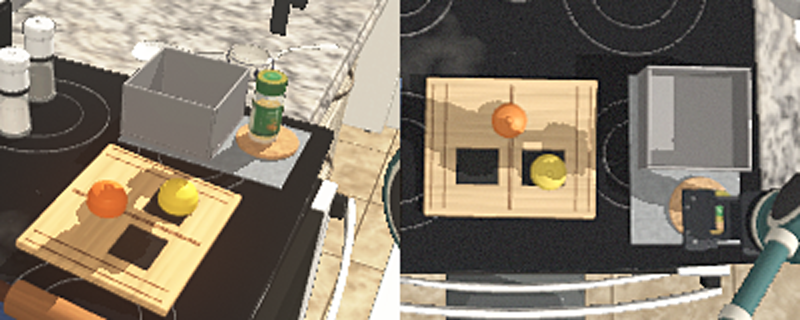

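carry_out(
  commands=[
    {"slide": [5.6,-23.4,0],"twist": 0,"gripper": 8.8},
    {"slide": [5.6,-23.4,0],"twist": 0,"gripper": 8.8},
    {"slide": [5.6,-23.4,0],"twist": 0,"gripper": 8.8},
    {"slide": [5.6,-23.4,0],"twist": 0,"gripper": 8.8},
    {"slide": [5.6,-23.4,0],"twist": 0,"gripper": 8.8},
    {"slide": [5.6,-23.4,0],"twist": 0,"gripper": 8.8},
    {"slide": [5.6,-23.4,5],"twist": 0,"gripper": 8.8},
    {"slide": [5.6,-23.4,10],"twist": 0,"gripper": 8.8},
    {"slide": [5.6,-23.4,14],"twist": 0,"gripper": 8.8},
    {"slide": [5.6,-23.4,15.5],"twist": 0,"gripper": 8.8},
    {"slide": [5.6,-23.4,15.5],"twist": 0,"gripper": 8.8},
  ],
)

```text
time: 8.05
ee_pos: [0.4182, -0.0515, 0.0401]
ee_rot: [-0.001, 1.0, -0.0, -0.005]
contact_force: [-0.9, 0.1, 0.2]
finger_gap: 0.088
finger_force: 0.0
```

Run:
```python
from h import *
o=arm.get_obs();print(o['ee_pos'],o['contact_force'])
```

```text
[ 0.41824131 -0.05150169  0.04014796] [-0.90788335  0.06025672  0.16279129]
```

carry_out(
  commands=[
    {"slide": [0,0,1.5],"twist": 0,"gripper": 8.8},
    {"slide": [0,0,2.2],"twist": 0,"gripper": 8.8},
    {"slide": [0,0,2.4],"twist": 0,"gripper": 8.8},
    {"slide": [0,0,2.4],"twist": 0,"gripper": 8.8},
    {"slide": [0,0,2.4],"twist": 0,"gripper": 8.8},
  ],
)

```text
time: 8.55
ee_pos: [0.4239, -0.0518, 0.0214]
ee_rot: [0.0, 1.0, -0.0, 0.001]
contact_force: [-0.2, 0.8, -0.8]
finger_gap: 0.0878
finger_force: 0.0
```

carry_out(
  commands=[
    {"slide": [0,0,0],"twist": 0,"gripper": 4.5},
    {"slide": [0,0,0],"twist": 0,"gripper": 4.5},
    {"slide": [0,0,0],"twist": 0,"gripper": 4.5},
    {"slide": [0,0,0],"twist": 0,"gripper": 4.5},
    {"slide": [0,0,0],"twist": 0,"gripper": 4.5},
    {"slide": [0,0,0],"twist": 0,"gripper": 4.5},
    {"slide": [0,0,-3],"twist": 0,"gripper": 4.5},
    {"slide": [0,0,-8],"twist": 0,"gripper": 4.5},
    {"slide": [0,0,-13],"twist": 0,"gripper": 4.5},
    {"slide": [0,0,-15],"twist": 0,"gripper": 4.5},
  ],
  force=12,
)

```text
time: 9.55
ee_pos: [0.426, -0.0521, 0.1758]
ee_rot: [0.001, 1.0, -0.0, 0.004]
contact_force: [0.4, 0.4, -0.8]
finger_gap: 0.0535
finger_force: 12.0
```

carry_out(
  commands=[
    {"slide": [5.6,20.5,0],"twist": 0,"gripper": 4.5},
    {"slide": [5.6,20.5,0],"twist": 0,"gripper": 4.5},
    {"slide": [5.6,20.5,0],"twist": 0,"gripper": 4.5},
    {"slide": [5.6,20.5,0],"twist": 0,"gripper": 4.5},
    {"slide": [5.6,20.5,0],"twist": 0,"gripper": 4.5},
    {"slide": [5.6,20.5,0],"twist": 0,"gripper": 4.5},
    {"slide": [5.6,20.5,4],"twist": 0,"gripper": 4.5},
    {"slide": [5.6,20.5,8],"twist": 0,"gripper": 4.5},
    {"slide": [5.6,20.5,9.5],"twist": 0,"gripper": 4.5},
    {"slide": [5.6,20.5,9.5],"twist": 0,"gripper": 4.5},
    {"slide": [5.6,20.5,9.5],"twist": 0,"gripper": 4.5},
  ],
)

```text
time: 10.65
ee_pos: [0.4797, -0.256, 0.0766]
ee_rot: [0.0, 1.0, 0.0, 0.0]
contact_force: [-0.9, 0.4, 0.7]
finger_gap: 0.0535
finger_force: 12.0
```

carry_out(
  commands=[
    {"slide": [0,0,0],"twist": 0,"gripper": 6.8},
    {"slide": [0,0,0],"twist": 0,"gripper": 6.8},
    {"slide": [0,0,0],"twist": 0,"gripper": 6.8},
    {"slide": [0,0,0],"twist": 0,"gripper": 6.8},
    {"slide": [0,0,-5],"twist": 0,"gripper": 6.8},
    {"slide": [0,0,-9.5],"twist": 0,"gripper": 6.8},
    {"slide": [0,0,-12],"twist": 0,"gripper": 6.8},
    {"slide": [0,0,-12],"twist": 0,"gripper": 8.8},
  ],
)

```text
time: 11.45
ee_pos: [0.4822, -0.2585, 0.2013]
ee_rot: [0.003, 1.0, -0.0, 0.004]
contact_force: [0.5, -0.5, 0.2]
finger_gap: 0.0741
finger_force: 0.0
```

Run:
```python
from h import *
o=arm.get_obs();print(o['ee_pos'],o['contact_force'])
b=snap('top','top6')
def big(lo,hi,name):
    h=cv2.cvtColor(b,cv2.COLOR_BGR2HSV); m=cv2.inRange(h,lo,hi); n,l,s,c=cv2.connectedComponentsWithStats(m)
    print(name,[(s[i].tolist(),c[i].round(1).tolist()) for i in range(1,n) if s[i,4]>40])
big((8,170,120),(17,255,255),'orange'); big((22,120,120),(34,255,255),'yellow')
```

```text
[ 0.48219665 -0.25847805  0.20130633] [ 0.49735182 -0.46844396  0.2222577 ]
orange [([97, 185, 9, 17, 52], [101.4, 191.6]), ([246, 201, 16, 18, 108], [251.1, 209.1])]
yellow []
```

carry_out(
  commands=[
    {"slide": [2.2,-26.3,0],"twist": 0,"gripper": 8.8},
    {"slide": [2.2,-26.3,0],"twist": 0,"gripper": 8.8},
    {"slide": [2.2,-26.3,0],"twist": 0,"gripper": 8.8},
    {"slide": [2.2,-26.3,0],"twist": 0,"gripper": 8.8},
    {"slide": [2.2,-26.3,0],"twist": 0,"gripper": 8.8},
    {"slide": [2.2,-26.3,0],"twist": 0,"gripper": 8.8},
    {"slide": [2.2,-26.3,0],"twist": 0,"gripper": 8.8},
    {"slide": [2.2,-26.3,5],"twist": 0,"gripper": 8.8},
    {"slide": [2.2,-26.3,9],"twist": 0,"gripper": 8.8},
    {"slide": [2.2,-26.3,9],"twist": 0,"gripper": 8.8},
  ],
)

```text
time: 12.5
ee_pos: [0.4952, 0.0049, 0.0991]
ee_rot: [0.0, 1.0, -0.001, -0.007]
contact_force: [-0.2, -0.1, -0.4]
finger_gap: 0.0884
finger_force: 0.0
```

carry_out(
  commands=[
    {"slide": [0,0,4],"twist": 0,"gripper": 8.8},
    {"slide": [0,0,7],"twist": 0,"gripper": 8.8},
    {"slide": [0,0,7.8],"twist": 0,"gripper": 8.8},
    {"slide": [0,0,7.8],"twist": 0,"gripper": 8.8},
    {"slide": [0,0,7.8],"twist": 0,"gripper": 8.8},
  ],
)

```text
time: 13.0
ee_pos: [0.5028, 0.0055, 0.0293]
ee_rot: [0.0, 1.0, -0.001, 0.001]
contact_force: [-0.1, -0.6, 0.5]
finger_gap: 0.0882
finger_force: 0.0
```

carry_out(
  commands=[
    {"slide": [0,0,0],"twist": 0,"gripper": 4.5},
    {"slide": [0,0,0],"twist": 0,"gripper": 4.5},
    {"slide": [0,0,0],"twist": 0,"gripper": 4.5},
    {"slide": [0,0,0],"twist": 0,"gripper": 4.5},
    {"slide": [0,0,0],"twist": 0,"gripper": 4.5},
    {"slide": [0,0,0],"twist": 0,"gripper": 4.5},
    {"slide": [0,0,-3],"twist": 0,"gripper": 4.5},
    {"slide": [0,0,-8],"twist": 0,"gripper": 4.5},
    {"slide": [0,0,-13],"twist": 0,"gripper": 4.5},
    {"slide": [0,0,-15],"twist": 0,"gripper": 4.5},
  ],
  force=12,
)

```text
time: 14.0
ee_pos: [0.5041, 0.0063, 0.183]
ee_rot: [0.0, 1.0, -0.0, 0.004]
contact_force: [0.9, -0.9, -0.0]
finger_gap: 0.0535
finger_force: 12.0
```

carry_out(
  commands=[
    {"slide": [1.3,28,0],"twist": 0,"gripper": 4.5},
    {"slide": [1.3,28,0],"twist": 0,"gripper": 4.5},
    {"slide": [1.3,28,0],"twist": 0,"gripper": 4.5},
    {"slide": [1.3,28,0],"twist": 0,"gripper": 4.5},
    {"slide": [1.3,28,0],"twist": 0,"gripper": 4.5},
    {"slide": [1.3,28,0],"twist": 0,"gripper": 4.5},
    {"slide": [1.3,28,0],"twist": 0,"gripper": 4.5},
    {"slide": [1.3,28,4],"twist": 0,"gripper": 4.5},
    {"slide": [1.3,28,8],"twist": 0,"gripper": 4.5},
    {"slide": [1.3,28,9],"twist": 0,"gripper": 4.5},
    {"slide": [1.3,28,9],"twist": 0,"gripper": 4.5},
    {"slide": [1.3,28,9],"twist": 0,"gripper": 4.5},
  ],
)

```text
time: 15.2
ee_pos: [0.5151, -0.2735, 0.089]
ee_rot: [0.0, 1.0, 0.0, 0.001]
contact_force: [-0.5, -0.5, 0.1]
finger_gap: 0.053
finger_force: 12.0
```

carry_out(
  commands=[
    {"slide": [0,0,0],"twist": 0,"gripper": 6.8},
    {"slide": [0,0,0],"twist": 0,"gripper": 6.8},
    {"slide": [0,0,0],"twist": 0,"gripper": 6.8},
    {"slide": [0,0,0],"twist": 0,"gripper": 6.8},
    {"slide": [0,0,-5],"twist": 0,"gripper": 6.8},
    {"slide": [0,0,-10],"twist": 0,"gripper": 6.8},
    {"slide": [-2,-5,-11],"twist": 0,"gripper": 8.8},
    {"slide": [-4,-10,-11],"twist": 0,"gripper": 8.8},
    {"slide": [-4,-14,-11],"twist": 0,"gripper": 8.8},
    {"slide": [-4,-19,-11],"twist": 0,"gripper": 8.8},
    {"slide": [-4,-24,-11],"twist": 0,"gripper": 8.8},
    {"slide": [-4,-28,-11],"twist": 0,"gripper": 8.8},
  ],
)

```text
time: 16.4
ee_pos: [0.4738, 0.0086, 0.1983]
ee_rot: [-0.0, 1.0, 0.0, 0.001]
contact_force: [0.6, -1.0, -0.2]
finger_gap: 0.0878
finger_force: 0.0
```

Run:
```python
from h import *
a=snap('side','side7')[100:340,180:380]; b=snap('top','top7')[140:380,130:390]
cv2.imwrite('pics/c6.png',cv2.resize(np.hstack([a,b]),None,fx=1.73,fy=1.73,interpolation=cv2.INTER_CUBIC))
o=arm.get_obs();print(o['ee_pos'],o['finger_gap'])
```

```text
[0.47392348 0.01037829 0.19810801] 0.08854032864344913
```

View pics/c6.png

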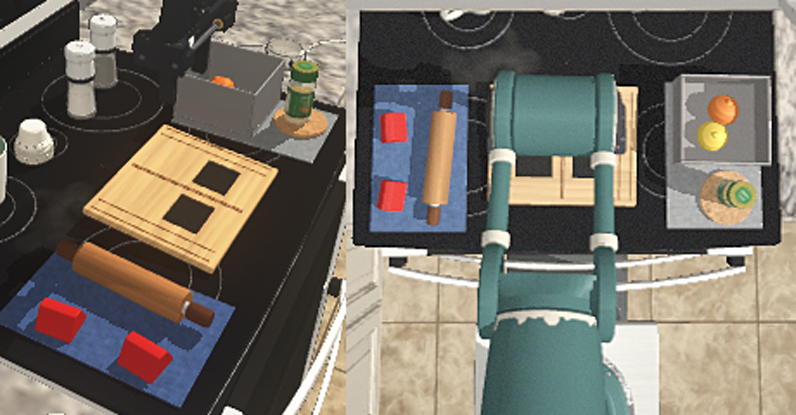

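```bash
cat >> h.py <<'E'
def reds(b,zs=.004,lo=135,hi=330):
    h=cv2.cvtColor(b,cv2.COLOR_BGR2HSV); m=((h[...,0]<6)|(h[...,0]>172))&(h[...,1]>140)&(h[...,2]>70); m[:,:lo]=0;m[:,hi:]=0; m[:150]=0;m[280:]=0
    n,l,s,c=cv2.connectedComponentsWithStats(m.astype(np.uint8))
    for i in range(1,n):
        if s[i,4]>60:
            v,u=np.nonzero(l==i); w=np.array([P('top',a,q,zs)[:2] for a,q in zip(u,v)],np.float32)*1000
            (cx,cy),(W,H),an=cv2.minAreaRect(w); print(s[i].tolist(),'c',round(cx),round(cy),'size',round(W),round(H),'ang',round(an,1))
E
python3 - <<'E'
from h import *
reds(cv2.imread('pics/top7.png')); reds(cv2.imread('pics/top0.png'))
E
```

```text
[150, 205, 15, 18, 247] c 491 308 size 52 43 ang 1.8
[148, 244, 18, 18, 255] c 370 306 size 46 52 ang 82.2
[150, 205, 15, 18, 247] c 491 308 size 52 43 ang 1.8
[148, 244, 18, 18, 253] c 370 307 size 45 53 ang 80.3
```

carry_out(
  commands=[
    {"slide": [1.5,-30,4],"twist": -93,"gripper": 8.8},
    {"slide": [1.5,-30,4],"twist": -93,"gripper": 8.8},
    {"slide": [1.5,-30,4],"twist": -93,"gripper": 8.8},
    {"slide": [1.5,-30,4],"twist": -93,"gripper": 8.8},
    {"slide": [1.5,-30,4],"twist": -93,"gripper": 8.8},
    {"slide": [1.5,-30,4],"twist": -93,"gripper": 8.8},
    {"slide": [1.5,-30,4],"twist": -93,"gripper": 8.8},
    {"slide": [1.5,-30,4],"twist": -93,"gripper": 8.8},
    {"slide": [1.5,-30,4],"twist": -93,"gripper": 8.8},
    {"slide": [1.5,-30,4],"twist": -93,"gripper": 8.8},
    {"slide": [1.5,-30,4],"twist": -93,"gripper": 8.8},
    {"slide": [1.5,-30,4],"twist": -93,"gripper": 8.8},
  ],
)

```text
time: 17.7
ee_pos: [0.4899, 0.3056, 0.1577]
ee_rot: [0.0, 0.689, 0.725, -0.0]
contact_force: [0.0, -0.0, -0.1]
finger_gap: 0.0881
finger_force: 0.0
```

Run:
```python
from h import *
im=snap('side','side8')
o=arm.get_obs();print(o['ee_pos'],o['ee_rot'],o['joint_positions'])
im=im[130:340,160:360]
for p in [(.490,.306,.003),(.515,.306,.003),(.465,.306,.003),(.490,.306,.033),(.37,.306,.033)]:
    u,v=proj('side',p); cv2.circle(im,(int(u-160+.5),int(v-130+.5)),0,(0,255,0),-1)
cv2.imwrite('pics/c7.png',cv2.resize(im,None,fx=2.8,fy=2.8,interpolation=cv2.INTER_NEAREST))
```

```text
[0.48987467 0.30567764 0.15774855] [ 1.19718989e-04  6.89659945e-01  7.24133375e-01 -1.37895072e-05] [ 5.14877558e-01  1.45233296e-01  1.90095516e+00 -2.66695712e-04
  1.09536101e+00  4.66242004e-01]
```

View pics/c7.png

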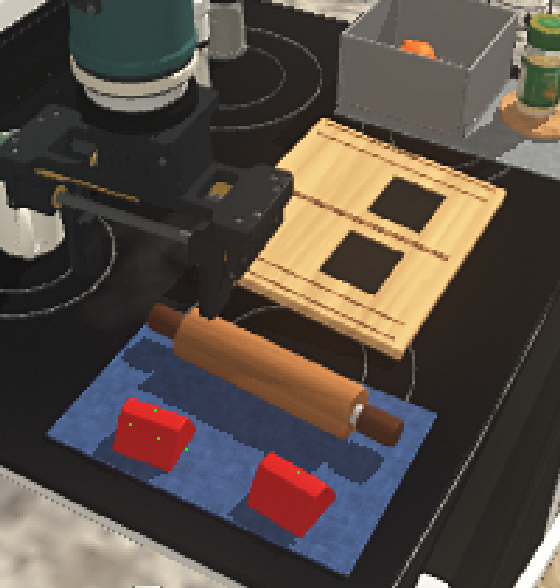

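Run:
```python
from h import *
print(P('side',168,218,.0),P('side',152,212,0),P('side',184,182,.1),P('side',152,187,.1),P('side',168,195,.1))
```

```text
[0.72653121 0.17265223 0.        ] [0.77953293 0.17366606 0.        ] [0.69552507 0.12956292 0.1       ] [0.75168812 0.18618748 0.1       ] [0.69616665 0.1932347  0.1       ]
```

carry_out(
  commands=[
    {"slide": [0,0,5],"twist": 0,"gripper": 8.8},
    {"slide": [0,0,10],"twist": 0,"gripper": 8.8},
    {"slide": [0,0,13.5],"twist": 0,"gripper": 8.8},
    {"slide": [0,0,14.8],"twist": 0,"gripper": 8.8},
    {"slide": [0,0,15],"twist": 0,"gripper": 8.8},
    {"slide": [0,0,15],"twist": 0,"gripper": 4},
    {"slide": [0,0,15],"twist": 0,"gripper": 4},
    {"slide": [0,0,15],"twist": 0,"gripper": 4},
    {"slide": [0,0,15],"twist": 0,"gripper": 4},
    {"slide": [0,0,15],"twist": 0,"gripper": 4},
    {"slide": [0,0,15],"twist": 0,"gripper": 4},
    {"slide": [0,0,15],"twist": 0,"gripper": 4},
  ],
  force=15,
)

```text
time: 18.95
ee_pos: [0.4901, 0.3068, 0.0088]
ee_rot: [0.0, 0.688, 0.725, 0.001]
contact_force: [-0.3, -0.5, 6.2]
finger_gap: 0.0498
finger_force: 15.0
```

carry_out(
  commands=[
    {"slide": [0,0,-3],"twist": 0,"gripper": 4},
    {"slide": [0,0,-8],"twist": 0,"gripper": 4},
    {"slide": [0,0,-12],"twist": 0,"gripper": 4},
    {"slide": [0,0,-12],"twist": 0,"gripper": 4},
    {"slide": [0,0,-12],"twist": 0,"gripper": 4},
  ],
)

```text
time: 19.45
ee_pos: [0.4897, 0.3066, 0.1285]
ee_rot: [0.0, 0.688, 0.725, 0.001]
contact_force: [-0.3, -1.0, -1.9]
finger_gap: 0.0498
finger_force: 15.0
```

carry_out(
  commands=[
    {"slide": [-24.95,-7.4,0],"twist": 94.1,"gripper": 4},
    {"slide": [-24.95,-7.4,0],"twist": 94.1,"gripper": 4},
    {"slide": [-24.95,-7.4,0],"twist": 94.1,"gripper": 4},
    {"slide": [-24.95,-7.4,0],"twist": 94.1,"gripper": 4},
    {"slide": [-24.95,-7.4,0],"twist": 94.1,"gripper": 4},
    {"slide": [-24.95,-7.4,0],"twist": 94.1,"gripper": 4},
    {"slide": [-24.95,-7.4,0],"twist": 94.1,"gripper": 4},
    {"slide": [-24.95,-7.4,0],"twist": 94.1,"gripper": 4},
    {"slide": [-24.95,-7.4,0],"twist": 94.1,"gripper": 4},
    {"slide": [-24.95,-7.4,0],"twist": 94.1,"gripper": 4},
    {"slide": [-24.95,-7.4,0],"twist": 94.1,"gripper": 4},
    {"slide": [-24.95,-7.4,0],"twist": 94.1,"gripper": 4},
  ],
)

```text
time: 20.65
ee_pos: [0.4262, 0.0532, 0.125]
ee_rot: [0.0, 1.0, -0.01, -0.003]
contact_force: [-0.1, -0.3, -1.2]
finger_gap: 0.0496
finger_force: 15.0
```

Run:
```python
from h import *
snap('side','side9')
for i in range(2):
  arm.capture('side');o=arm.get_obs();print(o['ee_pos'],o['ee_rot'],o['contact_force'],o['finger_gap'])
```

```text
[0.42684914 0.05325101 0.12580148] [ 1.31734971e-04  9.99965847e-01 -8.03257311e-03 -1.94063365e-03] [-0.5879403  -0.10372742 -1.58915482] 0.0500980474081422
[0.42723298 0.05328806 0.12621262] [ 9.09639240e-05  9.99964786e-01 -8.25549171e-03 -1.50520132e-03] [ 0.61377312  0.64487543 -0.57275169] 0.05003608187132685
```

carry_out(
  commands=[
    {"slide": [0,0,4],"twist": 0,"gripper": 4},
    {"slide": [0,0,8],"twist": 0,"gripper": 4},
    {"slide": [0,0,9.6],"twist": 0,"gripper": 4},
    {"slide": [0,0,9.9],"twist": 0,"gripper": 4},
    {"slide": [0,0,10.1],"twist": 0,"gripper": 4},
    {"slide": [0,0,10.1],"twist": 0,"gripper": 4},
    {"slide": [0,0,10.1],"twist": 0,"gripper": 4},
    {"slide": [0,0,10.1],"twist": 0,"gripper": 4},
  ],
)

```text
time: 21.6
ee_pos: [0.4295, 0.0534, 0.0278]
ee_rot: [-0.0, 1.0, -0.01, 0.001]
contact_force: [0.2, 0.2, -0.9]
finger_gap: 0.0498
finger_force: 15.0
```

carry_out(
  commands=[
    {"slide": [0,0,0.2],"twist": 0,"gripper": 4},
    {"slide": [0,0,0.2],"twist": 0,"gripper": 4},
  ],
)

```text
time: 21.8
ee_pos: [0.4293, 0.0535, 0.0255]
ee_rot: [-0.0, 1.0, -0.01, 0.001]
contact_force: [-0.3, 0.7, 2.0]
finger_gap: 0.0499
finger_force: 15.0
```

carry_out(
  commands=[
    {"slide": [0,0,0],"twist": 0,"gripper": 5.4},
    {"slide": [0,0,0],"twist": 0,"gripper": 6},
    {"slide": [0,0,0],"twist": 0,"gripper": 7.5},
    {"slide": [0,0,0],"twist": 0,"gripper": 7.5},
    {"slide": [0,0,0],"twist": 0,"gripper": 7.5},
    {"slide": [0,0,-3],"twist": 0,"gripper": 7.5},
    {"slide": [0,0,-8],"twist": 0,"gripper": 8.8},
    {"slide": [0,0,-12],"twist": 0,"gripper": 8.8},
    {"slide": [0,0,-12],"twist": 0,"gripper": 8.8},
  ],
)

```text
time: 22.7
ee_pos: [0.4333, 0.0537, 0.151]
ee_rot: [-0.0, 1.0, -0.01, 0.006]
contact_force: [1.8, -0.4, 0.5]
finger_gap: 0.088
finger_force: 0.0
```

carry_out(
  commands=[
    {"slide": [-6.5,-25.2,0],"twist": -82.6,"gripper": 8.8},
    {"slide": [-6.5,-25.2,0],"twist": -82.6,"gripper": 8.8},
    {"slide": [-6.5,-25.2,0],"twist": -82.6,"gripper": 8.8},
    {"slide": [-6.5,-25.2,0],"twist": -82.6,"gripper": 8.8},
    {"slide": [-6.5,-25.2,0],"twist": -82.6,"gripper": 8.8},
    {"slide": [-6.5,-25.2,0],"twist": -82.6,"gripper": 8.8},
    {"slide": [-6.5,-25.2,0],"twist": -82.6,"gripper": 8.8},
    {"slide": [-6.5,-25.2,0],"twist": -82.6,"gripper": 8.8},
    {"slide": [-6.5,-25.2,0],"twist": -82.6,"gripper": 8.8},
    {"slide": [-6.5,-25.2,0],"twist": -82.6,"gripper": 8.8},
    {"slide": [-6.5,-25.2,0],"twist": -82.6,"gripper": 8.8},
    {"slide": [-6.5,-25.2,0],"twist": -82.6,"gripper": 8.8},
  ],
)

```text
time: 23.9
ee_pos: [0.368, 0.3063, 0.144]
ee_rot: [-0.0, 0.758, 0.652, -0.001]
contact_force: [0.2, 0.5, 0.7]
finger_gap: 0.0882
finger_force: 0.0
```

Run:
```python
from h import *
a=snap('side','side10')[120:340,170:370];b=snap('top','top10')
reds(b); b=b[140:360,130:330]
cv2.imwrite('pics/c8.png',cv2.resize(np.hstack([a,b]),None,fx=2,fy=2,interpolation=cv2.INTER_CUBIC))
o=arm.get_obs();print(o['ee_pos'],o['ee_rot'])
```

```text
[230, 225, 19, 16, 279] c 432 54 size 55 46 ang 90.0
[148, 244, 18, 18, 254] c 370 307 size 46 52 ang 81.9
[0.36819144 0.30637248 0.14428654] [-2.65820181e-05  7.58212569e-01  6.52007351e-01 -3.38855698e-04]
```

View pics/c8.png

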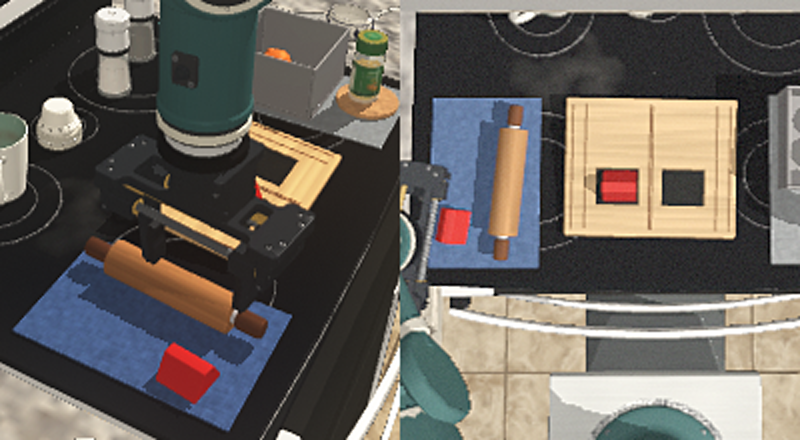

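carry_out(
  commands=[
    {"slide": [0,0,5],"twist": 0,"gripper": 8.8},
    {"slide": [0,0,10],"twist": 0,"gripper": 8.8},
    {"slide": [0,0,13],"twist": 0,"gripper": 8.8},
    {"slide": [0,0,13.7],"twist": 0,"gripper": 8.8},
    {"slide": [0,0,13.7],"twist": 0,"gripper": 8.8},
    {"slide": [0,0,13.7],"twist": 0,"gripper": 4},
    {"slide": [0,0,13.7],"twist": 0,"gripper": 4},
    {"slide": [0,0,13.7],"twist": 0,"gripper": 4},
    {"slide": [0,0,13.7],"twist": 0,"gripper": 4},
    {"slide": [0,0,13.7],"twist": 0,"gripper": 4},
    {"slide": [0,0,13.7],"twist": 0,"gripper": 4},
    {"slide": [0,0,13.7],"twist": 0,"gripper": 4},
  ],
  force=15,
)

```text
time: 25.2
ee_pos: [0.3692, 0.307, 0.0086]
ee_rot: [0.0, 0.758, 0.653, 0.001]
contact_force: [-0.6, -1.4, 7.0]
finger_gap: 0.0497
finger_force: 15.0
```

carry_out(
  commands=[
    {"slide": [0,0,-3],"twist": 0,"gripper": 4},
    {"slide": [0,0,-8],"twist": 0,"gripper": 4},
    {"slide": [0,0,-12],"twist": 0,"gripper": 4},
    {"slide": [0,0,-12],"twist": 0,"gripper": 4},
    {"slide": [0,0,-12],"twist": 0,"gripper": 4},
  ],
)

```text
time: 25.7
ee_pos: [0.3686, 0.3068, 0.1282]
ee_rot: [0.0, 0.758, 0.653, 0.001]
contact_force: [0.1, -0.7, -1.1]
finger_gap: 0.0498
finger_force: 15.0
```

carry_out(
  commands=[
    {"slide": [-34.1,11.0,0],"twist": 82.7,"gripper": 4},
    {"slide": [-34.1,11.0,0],"twist": 82.7,"gripper": 4},
    {"slide": [-34.1,11.0,0],"twist": 82.7,"gripper": 4},
    {"slide": [-34.1,11.0,0],"twist": 82.7,"gripper": 4},
    {"slide": [-34.1,11.0,0],"twist": 82.7,"gripper": 4},
    {"slide": [-34.1,11.0,0],"twist": 82.7,"gripper": 4},
    {"slide": [-34.1,11.0,0],"twist": 82.7,"gripper": 4},
    {"slide": [-34.1,11.0,0],"twist": 82.7,"gripper": 4},
    {"slide": [-34.1,11.0,0],"twist": 82.7,"gripper": 4},
    {"slide": [-34.1,11.0,0],"twist": 82.7,"gripper": 4},
    {"slide": [-34.1,11.0,0],"twist": 82.7,"gripper": 4},
    {"slide": [-34.1,11.0,0],"twist": 82.7,"gripper": 4},
  ],
)

```text
time: 26.9
ee_pos: [0.4251, -0.0467, 0.1257]
ee_rot: [-0.0, 1.0, -0.009, -0.002]
contact_force: [-0.5, -0.1, -1.4]
finger_gap: 0.0496
finger_force: 15.0
```

carry_out(
  commands=[
    {"slide": [0,0,0],"twist": 0,"gripper": 4},
    {"slide": [0,0,0],"twist": 0,"gripper": 4},
    {"slide": [0,0,0],"twist": 0,"gripper": 4},
  ],
)

```text
time: 27.2
ee_pos: [0.4266, -0.0467, 0.1276]
ee_rot: [-0.0, 1.0, -0.01, -0.0]
contact_force: [0.3, 0.3, -1.0]
finger_gap: 0.0501
finger_force: 15.0
```

carry_out(
  commands=[
    {"slide": [0.1,0,4],"twist": 0,"gripper": 4},
    {"slide": [0.1,0,8],"twist": 0,"gripper": 4},
    {"slide": [0.1,0,9.7],"twist": 0,"gripper": 4},
    {"slide": [0.1,0,10.1],"twist": 0,"gripper": 4},
    {"slide": [0.1,0,10.2],"twist": 0,"gripper": 4},
    {"slide": [0.1,0,10.3],"twist": 0,"gripper": 4},
    {"slide": [0.1,0,10.3],"twist": 0,"gripper": 4},
    {"slide": [0.1,0,10.3],"twist": 0,"gripper": 4},
  ],
)

```text
time: 28.0
ee_pos: [0.4287, -0.0471, 0.0257]
ee_rot: [0.0, 1.0, -0.011, 0.001]
contact_force: [-0.8, -0.9, 0.0]
finger_gap: 0.0498
finger_force: 15.0
```

carry_out(
  commands=[
    {"slide": [0,0,0.1],"twist": 0,"gripper": 4},
    {"slide": [0,0,0.1],"twist": 0,"gripper": 5.4},
    {"slide": [0,0,0.1],"twist": 0,"gripper": 6},
    {"slide": [0,0,0.1],"twist": 0,"gripper": 7.2},
    {"slide": [0,0,0.1],"twist": 0,"gripper": 7.2},
    {"slide": [0,0,0.1],"twist": 0,"gripper": 7.2},
    {"slide": [0,0,-3],"twist": 0,"gripper": 7.2},
    {"slide": [0,0,-8],"twist": 0,"gripper": 8.8},
    {"slide": [0,0,-12],"twist": 0,"gripper": 8.8},
    {"slide": [0,0,-12],"twist": 0,"gripper": 8.8},
  ],
)

```text
time: 29.0
ee_pos: [0.4325, -0.0478, 0.1511]
ee_rot: [0.001, 1.0, -0.011, 0.006]
contact_force: [1.1, -0.3, -0.1]
finger_gap: 0.088
finger_force: 0.0
```

carry_out(
  commands=[
    {"slide": [0.3,-26.5,0],"twist": 3.3,"gripper": 8.8},
    {"slide": [0.3,-26.5,0],"twist": 3.3,"gripper": 8.8},
    {"slide": [0.3,-26.5,0],"twist": 3.3,"gripper": 8.8},
    {"slide": [0.3,-26.5,0],"twist": 3.3,"gripper": 8.8},
    {"slide": [0.3,-26.5,0],"twist": 3.3,"gripper": 8.8},
    {"slide": [0.3,-26.5,0],"twist": 3.3,"gripper": 8.8},
    {"slide": [0.3,-26.5,0],"twist": 3.3,"gripper": 8.8},
    {"slide": [0.3,-26.5,0],"twist": 3.3,"gripper": 8.8},
    {"slide": [0.3,-26.5,0],"twist": 3.3,"gripper": 8.8},
    {"slide": [0.3,-26.5,0],"twist": 3.3,"gripper": 8.8},
  ],
)

```text
time: 30.0
ee_pos: [0.4363, 0.2163, 0.1445]
ee_rot: [0.0, 0.999, -0.04, -0.0]
contact_force: [0.1, -0.8, 0.5]
finger_gap: 0.0878
finger_force: 0.0
```

Run:
```python
from h import *
a=snap('side','side11')[120:340,170:370];b=snap('top','top11')
reds(b); b=b[140:360,130:330]
cv2.imwrite('pics/c9.png',cv2.resize(np.hstack([a,b]),None,fx=2,fy=2,interpolation=cv2.INTER_CUBIC))
o=arm.get_obs();print(o['ee_pos'],o['ee_rot'])
```

```text
[230, 225, 19, 16, 279] c 432 54 size 55 46 ang 90.0
[264, 226, 18, 15, 263] c 430 -50 size 53 43 ang 90.0
[0.43645629 0.2166747  0.14471541] [ 7.06446397e-05  9.99184466e-01 -4.03781784e-02  3.89989608e-05]
```

View pics/c9.png

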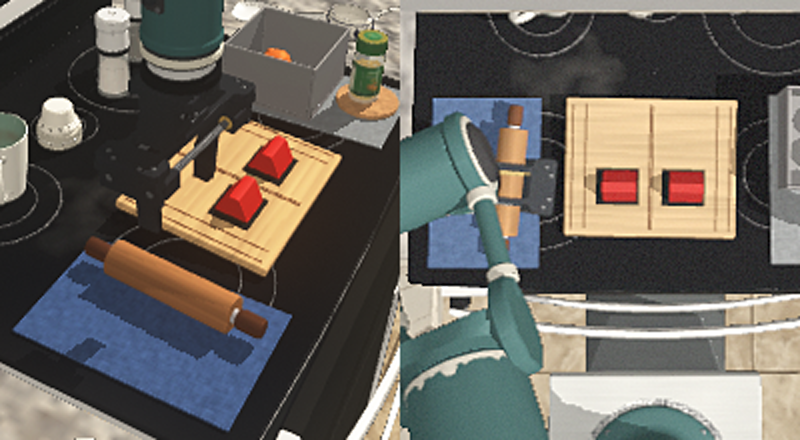

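carry_out(
  commands=[
    {"slide": [0,-0.1,5],"twist": 0,"gripper": 8.8},
    {"slide": [0,-0.1,9],"twist": 0,"gripper": 8.8},
    {"slide": [0,-0.1,12],"twist": 0,"gripper": 8.8},
    {"slide": [0,-0.1,13.4],"twist": 0,"gripper": 8.8},
    {"slide": [0,-0.1,13.6],"twist": 0,"gripper": 8.8},
    {"slide": [0,-0.1,13.6],"twist": 0,"gripper": 3.8},
    {"slide": [0,-0.1,13.6],"twist": 0,"gripper": 3.8},
    {"slide": [0,-0.1,13.6],"twist": 0,"gripper": 3.8},
    {"slide": [0,-0.1,13.6],"twist": 0,"gripper": 3.8},
    {"slide": [0,-0.1,13.6],"twist": 0,"gripper": 3.8},
    {"slide": [0,-0.1,13.6],"twist": 0,"gripper": 3.8},
    {"slide": [0,-0.1,13.6],"twist": 0,"gripper": 3.8},
  ],
  force=25,
)

```text
time: 31.3
ee_pos: [0.4368, 0.2191, 0.0092]
ee_rot: [-0.0, 0.999, -0.039, 0.0]
contact_force: [-0.7, 0.5, 4.2]
finger_gap: 0.0431
finger_force: 25.0
```

carry_out(
  commands=[
    {"slide": [0,0,-3],"twist": 0,"gripper": 3.8},
    {"slide": [0,0,-7],"twist": 0,"gripper": 3.8},
    {"slide": [0,0,-11],"twist": 0,"gripper": 3.8},
    {"slide": [0,0,-14],"twist": 0,"gripper": 3.8},
    {"slide": [0,0,-14],"twist": 0,"gripper": 3.8},
    {"slide": [0,0,-14],"twist": 0,"gripper": 3.8},
  ],
)

```text
time: 31.9
ee_pos: [0.4359, 0.2187, 0.148]
ee_rot: [0.0, 0.999, -0.039, -0.0]
contact_force: [-0.4, -0.5, -4.2]
finger_gap: 0.043
finger_force: 25.0
```

Run:
```python
from h import *
a=snap('side','side12')[80:300,170:370];b=snap('top','top12')[140:360,130:330]
cv2.imwrite('pics/c10.png',cv2.resize(np.hstack([a,b]),None,fx=2,fy=2,interpolation=cv2.INTER_CUBIC))
o=arm.get_obs();print(o['ee_pos'],o['ee_rot'],o['contact_force'],o['moment'])
```

```text
[0.43437875 0.21799374 0.14595269] [ 0.00108252  0.99921971 -0.03941927 -0.00221626] [ 0.69019545 -0.31779595 -3.46260231] [-0.0106037   0.02053209  0.02226616]
```

View pics/c10.png

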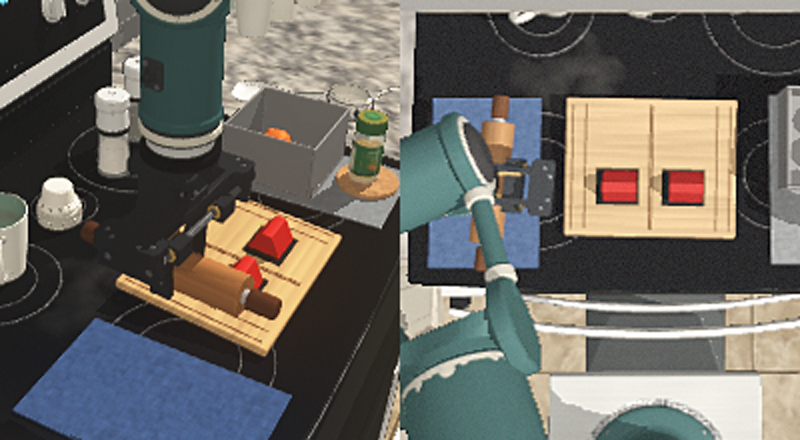

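carry_out(
  commands=[
    {"slide": [4.8,21.3,0],"twist": -93.1,"gripper": 3.8},
    {"slide": [4.8,21.3,0],"twist": -93.1,"gripper": 3.8},
    {"slide": [4.8,21.3,0],"twist": -93.1,"gripper": 3.8},
    {"slide": [4.8,21.3,0],"twist": -93.1,"gripper": 3.8},
    {"slide": [4.8,21.3,0],"twist": -93.1,"gripper": 3.8},
    {"slide": [4.8,21.3,0],"twist": -93.1,"gripper": 3.8},
    {"slide": [4.8,21.3,0],"twist": -93.1,"gripper": 3.8},
    {"slide": [4.8,21.3,0],"twist": -93.1,"gripper": 3.8},
    {"slide": [4.8,21.3,0],"twist": -93.1,"gripper": 3.8},
    {"slide": [4.8,21.3,0],"twist": -93.1,"gripper": 3.8},
    {"slide": [4.8,21.3,0],"twist": -93.1,"gripper": 3.8},
    {"slide": [4.8,21.3,0],"twist": -93.1,"gripper": 3.8},
  ],
)

```text
time: 33.2
ee_pos: [0.4653, 0.0028, 0.1456]
ee_rot: [-0.002, 0.714, 0.7, -0.002]
contact_force: [1.3, 0.3, -3.3]
finger_gap: 0.0431
finger_force: 25.0
```

carry_out(
  commands=[
    {"slide": [0,0,4],"twist": 0,"gripper": 3.8},
    {"slide": [0,0,7],"twist": 0,"gripper": 3.8},
    {"slide": [0,0,7],"twist": 0,"gripper": 3.8},
    {"slide": [0,0,7],"twist": 0,"gripper": 3.8},
  ],
)

```text
time: 33.6
ee_pos: [0.4654, 0.0029, 0.0768]
ee_rot: [-0.002, 0.716, 0.698, -0.002]
contact_force: [0.6, 0.7, -3.0]
finger_gap: 0.0436
finger_force: 25.0
```

Run:
```python
from h import *
a=snap('side','side13')[80:280,190:390];b=snap('top','top13')[160:360,160:360]
cv2.imwrite('pics/c11.png',cv2.resize(np.hstack([a,b]),None,fx=2,fy=2,interpolation=cv2.INTER_CUBIC))
o=arm.get_obs();print(o['ee_pos'],o['ee_rot'],o['contact_force'],o['finger_gap'])
```

```text
[0.46819792 0.00273274 0.07941024] [3.28242983e-04 7.15795527e-01 6.98309783e-01 3.19763026e-04] [ 0.55344536 -0.95938072 -3.13290231] 0.04327343673675852
```

View pics/c11.png

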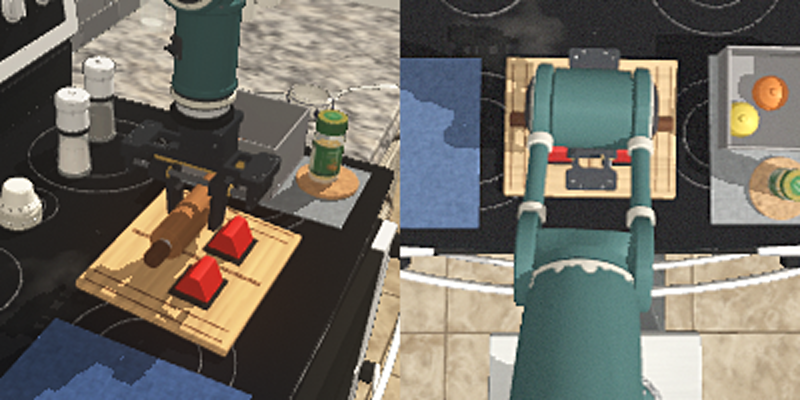

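carry_out(
  commands=[
    {"slide": [0,0,2],"twist": 0,"gripper": 3.8},
    {"slide": [0,0,3.5],"twist": 0,"gripper": 3.8},
    {"slide": [0,0,4.3],"twist": 0,"gripper": 3.8},
    {"slide": [0,0,4.6],"twist": 0,"gripper": 3.8},
    {"slide": [0,0,4.7],"twist": 0,"gripper": 3.8},
    {"slide": [0,0,4.8],"twist": 0,"gripper": 3.8},
    {"slide": [0,0,4.8],"twist": 0,"gripper": 3.8},
    {"slide": [0,0,4.8],"twist": 0,"gripper": 3.8},
  ],
)

```text
time: 34.5
ee_pos: [0.4679, 0.0027, 0.0312]
ee_rot: [0.0, 0.716, 0.698, 0.0]
contact_force: [0.5, -0.2, -3.7]
finger_gap: 0.0434
finger_force: 25.0
```

carry_out(
  commands=[
    {"slide": [0,0,0.1],"twist": 0,"gripper": 3.8},
    {"slide": [0,0,0.2],"twist": 0,"gripper": 3.8},
    {"slide": [0,0,0.2],"twist": 0,"gripper": 3.8},
  ],
)

```text
time: 34.8
ee_pos: [0.468, 0.0027, 0.0291]
ee_rot: [0.0, 0.716, 0.698, 0.0]
contact_force: [0.1, -0.5, -1.4]
finger_gap: 0.0434
finger_force: 25.0
```

carry_out(
  commands=[
    {"slide": [0,0,0.1],"twist": 0,"gripper": 3.8},
    {"slide": [0,0,0.1],"twist": 0,"gripper": 4.6},
    {"slide": [0,0,0.1],"twist": 0,"gripper": 4.8},
    {"slide": [0,0,0.1],"twist": 0,"gripper": 5.2},
    {"slide": [0,0,0.1],"twist": 0,"gripper": 5.6},
    {"slide": [0,0,0],"twist": 0,"gripper": 6},
    {"slide": [0,0,0],"twist": 0,"gripper": 6.2},
    {"slide": [0,0,0],"twist": 0,"gripper": 6.2},
    {"slide": [0,0,0],"twist": 0,"gripper": 6.2},
    {"slide": [0,0,0],"twist": 0,"gripper": 6.2},
  ],
)

```text
time: 35.8
ee_pos: [0.4674, 0.0028, 0.0287]
ee_rot: [-0.0, 0.716, 0.698, -0.0]
contact_force: [0.5, -0.0, -0.0]
finger_gap: 0.062
finger_force: 0.0
```

carry_out(
  commands=[
    {"slide": [0,0,-1],"twist": 0,"gripper": 6.2},
    {"slide": [0,0,-3],"twist": 0,"gripper": 6.2},
    {"slide": [0,0,-6],"twist": 0,"gripper": 6.2},
    {"slide": [0,0,-10],"twist": 0,"gripper": 6.2},
    {"slide": [0,0,-14],"twist": 0,"gripper": 6.2},
    {"slide": [-5,0,-14],"twist": 0,"gripper": 6.2},
    {"slide": [-10,0,-14],"twist": 0,"gripper": 6.2},
    {"slide": [-15,0,-14],"twist": 0,"gripper": 6.2},
    {"slide": [-20,0,-14],"twist": 0,"gripper": 6.2},
    {"slide": [-25,0,-14],"twist": 0,"gripper": 6.2},
    {"slide": [-25,0,-14],"twist": 0,"gripper": 6.2},
  ],
)

```text
time: 36.9
ee_pos: [0.4613, -0.2527, 0.1701]
ee_rot: [0.002, 0.718, 0.696, -0.0]
contact_force: [1.5, 0.9, 0.1]
finger_gap: 0.0619
finger_force: 0.0
```

Run:
```python
from h import *
a=snap('side','side14')[110:310,190:390];b=snap('top','top14');reds(b);b=b[130:330,190:390]
cv2.imwrite('pics/c12.png',cv2.resize(np.hstack([a,b]),None,fx=2,fy=2,interpolation=cv2.INTER_CUBIC))
```

```text
[230, 228, 19, 13, 226] c 427 54 size 55 37 ang 90.0
[264, 229, 18, 12, 211] c 426 -50 size 53 34 ang 90.0
```

View pics/c12.png

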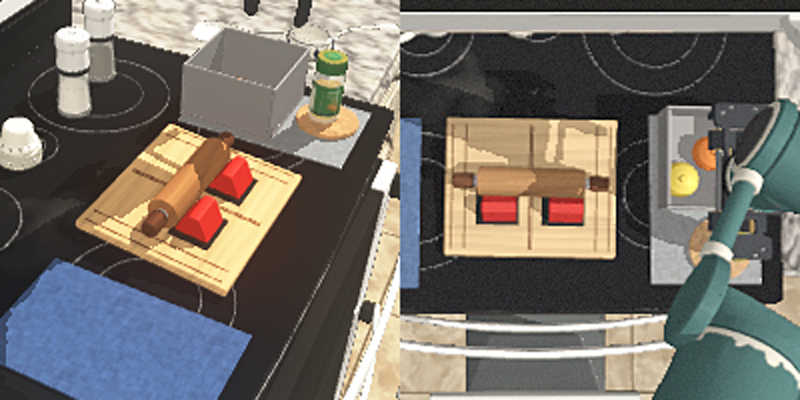

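carry_out(
  commands=[
    {"slide": [0,0,0],"twist": 0,"gripper": 6.2},
    {"slide": [0,0,0],"twist": 0,"gripper": 6.2},
    {"slide": [0,0,0],"twist": 0,"gripper": 6.2},
    {"slide": [0,0,0],"twist": 0,"gripper": 6.2},
    {"slide": [0,0,0],"twist": 0,"gripper": 6.2},
    {"slide": [0,0,0],"twist": 0,"gripper": 6.2},
    {"slide": [0,0,0],"twist": 0,"gripper": 6.2},
    {"slide": [0,0,0],"twist": 0,"gripper": 6.2},
  ],
)

```text
time: 37.8
ee_pos: [0.4613, -0.2472, 0.1687]
ee_rot: [0.0, 0.716, 0.698, -0.0]
contact_force: [0.9, 0.2, -0.4]
finger_gap: 0.0622
finger_force: 0.0
```

Run:
```python
from h import *
b=snap('top','top15');reds(b)
print(np.abs(b[180:270,205:300].astype(int)-cv2.imread('pics/top14.png')[180:270,205:300]).mean())
print(arm.close_job())
```

```text
[230, 228, 19, 13, 226] c 427 54 size 55 37 ang 90.0
[264, 229, 18, 12, 212] c 426 -50 size 53 34 ang 90.0
3.402222222222222
the job is handed in; nothing more can be done
None
```

I handed the job in at about 38 s. The last pictures show both citrus halves in the caddy, the jar upright on the coaster, a chock on each pad, and the rolling pin resting square against the chocks; `close_job` returned no verdict.

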